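# Close the turned wooden jars

### The job

Finish the three turned jars on the bench: fit the loose collar ring into the mouth of the tall jar and then the medium lid into the collar, and put the small lid on the small jar and the wide lid on the wide jar, each fully home so that it sits level on its rim. Set every part down into place rather than dropping it, leave the jars standing where they are, and do not disturb the brush, the wax tin or the sanding block.

Things in the scene. Friction and masses are not known exactly. Their poses are not given: they have to be found in the camera images.
- small_jar: Smallest turned wooden jar, 75 mm tall: belly 62 mm across, neck 48 mm across above 45 mm, round mouth 31 mm across and 30 mm deep, open upward. Origin: centre of its foot on the table, z up. Loose, about 0.2 kg. It takes the small lid; with the lid home the flange lies on the rim and the lid's origin is 63 mm above the jar's.
- tall_jar: Tallest turned wooden jar, 105 mm tall: belly 86 mm across, straight neck 74 mm across above 65 mm, round mouth 61 mm across and 40 mm deep. Origin: centre of its foot, z up. Loose, about 0.42 kg. It takes the collar, whose origin is then 95 mm above the jar's, and on the collar the medium lid.
- wide_jar: Low wide turned wooden jar, 62 mm tall, 96 mm across, round mouth 76 mm across and 40 mm deep. Origin: centre of its foot, z up. Loose, about 0.4 kg. It takes the wide lid, whose origin is then 50 mm above the jar's.
- collar: Loose wooden ring, 26 mm high: tapered plug below, 10 mm deep (49 mm across at its foot, 57 at its top); flange above, 68 mm across from 10 to 26 mm up; through hole 43 mm across. Origin: centre of its underside, z up. Grip it across the flange, TCP 34 mm above the origin (tips clear of the jar's wider neck). 70 g. The medium lid's origin, seated, is 14 mm above the collar's.
- small_lid: Loose turned lid, the smallest of three, 50 mm high, right way up. Tapered plug 12 mm deep (18 mm across at its foot, 27 at its top), flange 43 mm across from 12 to 17 mm up, low dome to 26 mm, knob 24 mm across from 35 to 50 mm up (neck 18 mm). Origin: centre of the plug's underside, z up. Grip the knob from above, TCP 46 mm above the origin. About 40 g. Fits the small jar's mouth.
- medium_lid: Loose turned lid, middle of three, 50 mm high, right way up. Tapered plug 12 mm deep (29 mm across at its foot, 39 at its top), flange 57 mm across from 12 to 17 mm up, low dome to 26 mm, knob 24 mm across from 35 to 50 mm up (neck 18 mm). Origin: centre of the plug's underside, z up. Grip the knob from above, TCP 46 mm above the origin. About 60 g. Fits the collar's hole.
- wide_lid: Loose turned lid, the widest of three, 50 mm high, right way up. Tapered plug 12 mm deep (62 mm across at its foot, 72 at its top), flange 88 mm across from 12 to 17 mm up, low dome to 26 mm, knob 24 mm across from 35 to 50 mm up (neck 18 mm). Origin: centre of the plug's underside, z up. Grip the knob from above, TCP 46 mm above the origin. About 130 g. Fits the wide jar's mouth.
- bench_brush: Wooden-handled bench brush, 200 mm long, 42 mm wide and 20 mm high, lying flat to the robot's left. Leave it alone. Origin: its middle, at its underside.
- wax_tin: Round closed aluminium tin, 75 mm across and 38 mm high, to the robot's right. Leave it alone. Origin: centre of its underside.
- sanding_block: Cork sanding block, 60 x 110 x 35 mm, to the robot's left. Leave it alone. Origin: centre of its underside.

How it is judged:
At the end, for the whole second after the job is handed in: Collar in tall jar, medium lid in collar, small and wide lids in their jars: each within 7 mm of centre, 4 mm of its seated height and 0.09 rad of level with its holder; jars upright (0.08 rad), within 40 mm of where they stood; all at rest (under 0.03 m/s) (horizontal distance between collar and tall_jar below 0.007 m and z of collar in the frame of tall_jar between 0.091 and 0.099 m and angle between the z axis of collar and the z axis of tall_jar, either way round below 0.09 rad and horizontal distance between medium_lid and collar below 0.007 m and z of medium_lid in the frame of collar between 0.01 and 0.018 m and angle between the z axis of medium_lid and the z axis of collar, either way round below 0.09 rad and horizontal distance between small_lid and small_jar below 0.007 m and z of small_lid in the frame of small_jar between 0.059 and 0.067 m and angle between the z axis of small_lid and the z axis of small_jar, either way round below 0.09 rad and horizontal distance between wide_lid and wide_jar below 0.007 m and z of wide_lid in the frame of wide_jar between 0.046 and 0.054 m and angle between the z axis of wide_lid and the z axis of wide_jar, either way round below 0.09 rad and angle between each of small_jar, tall_jar, wide_jar's own z axis and vertical below 0.08 rad and distance of each of small_jar, tall_jar, wide_jar from where it was at the start of the episode below 0.04 m and linear speed of each of small_jar, tall_jar, wide_jar, small_lid, medium_lid, wide_lid, collar below 0.03 m/s); the robot touches nothing.
It fails at once if the brush, wax tin or sanding block was shifted by more than 30 mm (distance of any of bench_brush, wax_tin, sanding_block from where it was at the start of the episode above 0.03 m).
It fails at once if a lid or the collar was dropped: moving faster than 0.65 m/s with no finger on it ((linear speed of small_lid above 0.65 m/s and contact force between small_lid and the fingers below 0.05 N) or (linear speed of medium_lid above 0.65 m/s and contact force between medium_lid and the fingers below 0.05 N) or (linear speed of wide_lid above 0.65 m/s and contact force between wide_lid and the fingers below 0.05 N) or (linear speed of collar above 0.65 m/s and contact force between collar and the fingers below 0.05 N)).
It also fails if it takes over 106 s, if anything falls off the work surface, if the arm or the gripper's body presses on something with over 40 N, if the wrist force passes 120 N, or if a joint passes its speed limit or range.

### The arm

A 6-joint arm with a two-finger parallel gripper is mounted at the origin on the work surface. World frame = base frame: x ahead of the robot, y to its left, z up, the work surface at z = 0. Lengths are in m, angles in rad, forces in N, time in s.
With the tool pointing down it reaches from about 0.35 to 0.775 m from the base axis. Payload 5.5 kg.
Tool frame: the origin (TCP) lies between the finger pads, 19 mm behind the fingertips; this is the grasp point; z points along the fingers, y is the line along which they close (so a half turn about z gives the same grasp; the last joint's range is limited). The gripper opens to 85 mm and grips with 20 to 120 N. Pads are 22 mm wide; open, the fingers measure 114 mm over their backs; the gripper's body (76 mm by 85 mm) begins 54 mm behind the grasp point. The pads swing forward as they close: fully open they stand 13 mm farther back than shut.
Start: joints at [-1.273, 0.313, 0.046, 1.304, 0, 1.431], TCP at [0.244, -0.521, 0.25] pointing down, gripper open.
Joint ranges: [-2.76, 2.76], [-0.86, 1.69], [-1.03, 1.26], [-2.2, 2.34], [-1.47, 1.5], [-3.14, 3.14]. Speed limits (rad/s): [2.57, 2.57, 3.14, 3.14, 3.14, 3.14].

### API

Orientations are given as a unit quaternion [w, x, y, z].
In Python, from workcell import env gives the robot as it stands.
- The arm moves only by the shell command python3 nudge.py [OPENING] [FORCE], which reads ROWS from standard input. ROWS is one flat JSON list of numbers that holds 1 to 8 rows one after another, with no inner brackets; each row has 6 numbers: dx, dy, dz in mm, then a rotation vector rx, ry, rz in units of 0.1 rad; each row is the pose to reach, as a shift and turn from the pose commanded when the command began, along the tool's axes at that moment; what a row does not reach only later rows make up. A row lasts 1/8 s, in which the tool goes at most 0.0625 m and 0.188 rad, less where a joint would pass 70% of its speed; a pose out of reach is approached as far as the arm can. OPENING is the finger opening in m, set as the command begins (- or left out keeps the last). The fingers move at their own pace and stop on an object; FORCE is the grip in N (left out, the last holds). Time passes only in rows, so rows that do not move let the fingers close. It prints the time, the measured TCP pose, the force, the opening and the grip force at its end. Input that does not fit is refused with a message, and nothing moves.
- env.get_state(): the state, without advancing time (a new reading comes with each control period).
- env.read_camera(name): name is "scene" or "top"; returns a dict with "image" (420x560x3 uint8, red, green, blue), "K" (3x3 intrinsics, pixels), "D" ([k1, k2, p1, p2, k3] as OpenCV has them; the pictures are not rectified), "R" (3x3) and "t" (3): a world point X has camera coordinates R X + t. Camera axes: x right, y down, z forward; pixel columns grow to the right and rows downward; lengths in m; the calibration is good to about 2 mm. A picture is of the moment at which its call begins. There is no depth.
- env.hand_in(): hands the job in; it is judged then, once.
The state is a dict: "clock": time; "joint_pos": joint angles; "qvel": joint speeds; "tau": joint torques, N m; "tcp_pos": TCP position; "orientation": TCP orientation; "wrist_force": force on the tool from outside, world axes, zero at the start; "ft_torque": the same for the moment, N m; "finger_gap": finger opening in m; "grip_force": force on a finger pad.
Only numpy, scipy, OpenCV 4.12 (cv2) and the standard library are available. Lean on these libraries where they do the work, as an engineer would, in place of code of your own. Each camera call takes 0.05 s, during which the arm holds its last target. There are 200 camera calls.

## Working session

There is one attempt and no reset: what is moved stays moved. The work goes in short steps, Python scripts to look and compute and a shell command to move; the robot and the scene stay as the last step left them, time stands still between calls to the robot, and variables do not carry over. Pictures are saved under pics/ and viewed, at most 14 in all, crops included, and the job is handed in when it is done.

```bash
ls; mkdir -p pics; python3 - <<'E'
from workcell import env
import cv2
print(env.get_state())
for n in("scene","top"):
    c=env.read_camera(n); cv2.imwrite(f"pics/{n}0.png",c["image"][:,:,::-1]); print(n,c["K"],c["D"],c["R"],c["t"])
E
```

```text
nudge.py
pics
workcell.py
{'clock': 0.0, 'joint_pos': array([-1.27263563e+00,  3.14000844e-01,  4.49611282e-02,  1.30360862e+00,
       -2.33187614e-05,  1.43116973e+00]), 'qvel': array([-0.00019242, -0.00070219, -0.00162616, -0.00143296, -0.00053042,
       -0.00015775]), 'tau': array([-2.94124229e-04, -4.80620813e+01,  2.98535693e+01,  1.92209333e-02,
       -1.30292797e-04, -2.12434333e-05]), 'tcp_pos': array([ 0.24358949, -0.52031308,  0.2491013 ]), 'orientation': array([-9.22171179e-04,  9.76137870e-01,  2.17149719e-01, -8.49473705e-05]), 'wrist_force': array([0.16079604, 0.68923623, 0.23130833]), 'ft_torque': array([ 0.01867138, -0.01434313, -0.01739631]), 'grip_force': 0.0, 'finger_gap': 0.08545251476464619}
scene [[518.55568975   0.         277.58630546]
 [  0.         518.55568975 220.25914419]
 [  0.           0.           1.        ]] [-0.17978015  0.          0.          0.          0.        ] [[ 0.84570077  0.53356857  0.00973623]
 [ 0.37717238 -0.58470855 -0.71823179]
 [-0.37753306  0.61108141 -0.6957358 ]] [-0.4473941  -0.16025529  1.42048279]
top [[522.89163143   0.         277.82273939]
 [  0.         522.89163143 207.51060634]
 [  0.           0.           1.        ]] [-0.05366693  0.          0.          0.          0.        ] [[ 0.00972481 -0.99994387 -0.00420603]
 [-0.99619721 -0.009324   -0.08662663]
 [ 0.08658255  0.00503246 -0.99623197]] [0.00973544 0.52553713 1.55368718]
```
View pics/top0.png

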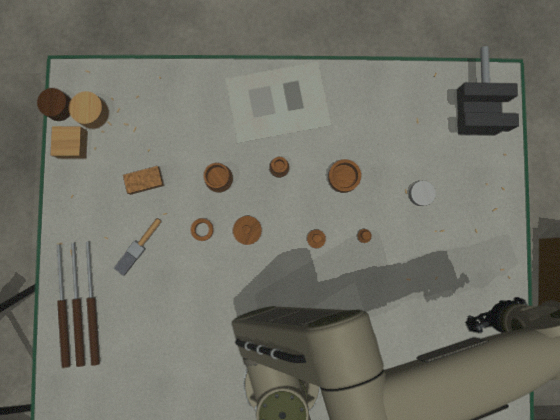

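View pics/scene0.png

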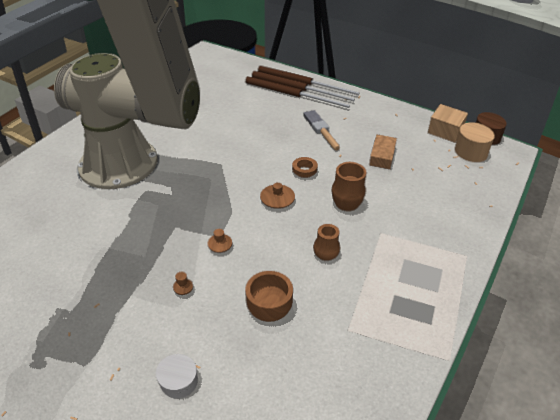

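The top picture shows, at pixel (column, row): collar (202,230), wide lid (247,230), medium lid (316,239), small lid (364,236), tall jar (218,177), small jar (279,166), wide jar (345,176). The scene view shows them all upright. I'll fit projected silhouettes to colour masks in both cameras.

```bash
cat > vis.py <<'E'
import numpy as np, cv2
from scipy.optimize import least_squares
PROF={ # (radius, height) sections
'small_jar':[(.02,0),(.031,.025),(.024,.045),(.024,.075)],
'tall_jar':[(.033,0),(.043,.035),(.037,.065),(.037,.105)],
'wide_jar':[(.042,0),(.048,.03),(.048,.062)],
'collar':[(.0245,0),(.0285,.01),(.034,.01),(.034,.026)]}
for n,a,b,f in(('small_lid',9,13.5,21.5),('medium_lid',14.5,19.5,28.5),('wide_lid',31,36,44)):
    PROF[n]=[(a/1e3,0),(b/1e3,.012),(f/1e3,.012),(f/1e3,.017),(.009,.026),(.009,.035),(.012,.035),(.012,.05)]
A=np.linspace(0,2*np.pi,40,endpoint=False)
def project(c,P):
    return cv2.projectPoints(np.asarray(P,float).reshape(-1,1,3),cv2.Rodrigues(c["R"])[0],c["t"],c["K"],np.array(c["D"]))[0][:,0]
def mask(c):
    h=cv2.cvtColor(c["image"],cv2.COLOR_RGB2HSV)
    return ((h[...,1]>95)&((h[...,0]<22)|(h[...,0]>170))).astype(np.uint8)
def sil(c,name,x,y,z=0,S=8):
    m=np.zeros((420*S//4,560*S//4),np.uint8) if 0 else None
    pts=[project(c,np.c_[x+r*np.cos(A),y+r*np.sin(A),np.full(40,z+h)]) for r,h in PROF[name]]
    allp=np.vstack(pts); o=np.floor(allp.min(0))-2; w=np.ceil(allp.max(0)-o+3).astype(int)*S
    m=np.zeros((w[1],w[0]),np.uint8)
    for a,b in zip(pts,pts[1:]):
        cv2.fillConvexPoly(m,cv2.convexHull(np.round((np.vstack([a,b])-o+.5)*S).astype(np.int32)),1)
    M=cv2.moments(m,True); return np.array([M['m10'],M['m01']])/M['m00']/S+o-.5, M['m00']/S/S
def blob(c,uv,fill=True):
    m=mask(c); cs,_=cv2.findContours(m,cv2.RETR_EXTERNAL,cv2.CHAIN_APPROX_NONE)
    k=max((q for q in cs if cv2.contourArea(q)>40),key=lambda q:cv2.pointPolygonTest(q,tuple(map(float,uv)),True))
    f=np.zeros_like(m); cv2.drawContours(f,[k],-1,1,-1); M=cv2.moments(f,True)
    return np.array([M['m10'],M['m01']])/M['m00'],M['m00']
def locate(cams,name,xy0,z=0,uv=None):
    B=[]
    for i,c in enumerate(cams):
        B.append(blob(c,uv if (uv is not None and i==0) else sil(c,name,*xy0,z)[0]))
    fs=[]
    for cc in [[0],[1],[0,1]][:3 if len(cams)>1 else 1]:
        r=least_squares(lambda p:np.r_[tuple(sil(cams[i],name,*p,z)[0]-B[i][0] for i in cc)],xy0,diff_step=1e-2,x_scale=.01); fs.append(r.x)
    ar=[(B[i][1],sil(c,name,*fs[-1],z)[1]) for i,c in enumerate(cams)]
    return fs,ar,r.fun
def ray(c,uv,z):
    u=cv2.undistortPoints(np.array([[uv]],float),c["K"],np.array(c["D"]))[0,0]
    d=c["R"].T@np.r_[u,1]; o=-c["R"].T@c["t"]; return (o+d*(z-o[2])/d[2])[:2]
E
python3 - <<'E'
from workcell import env
from vis import *
np.set_printoptions(precision=4,suppress=True)
cams=[env.read_camera(n) for n in("top","scene")]
UV=dict(collar=(202,230),wide_lid=(247,230),medium_lid=(316,239),small_lid=(364,236),tall_jar=(218,177),small_jar=(279,166),wide_jar=(345,176))
im=cams[0]["image"].copy()
for n,uv in UV.items():
    xy=ray(cams[0],uv,.03); fs,ar,res=locate(cams,n,xy)
    print(n,*fs,np.round(np.ravel(ar)),res)
E
```

```text
collar [0.4575 0.2444] [0.4584 0.2466] [0.4582 0.2453] [383. 419. 400. 442.] [-0.3091 -0.2263 -0.3191  0.2268]
wide_lid [0.4575 0.1081] [0.4583 0.1098] [0.4581 0.109 ] [630. 672. 640. 705.] [-0.247  -0.168  -0.2663  0.1664]
medium_lid [ 0.4335 -0.1007] [ 0.4341 -0.0991] [ 0.4339 -0.0998] [263. 285. 394. 442.] [-0.3066 -0.1443 -0.2147  0.1599]
small_lid [ 0.4436 -0.246 ] [ 0.4445 -0.245 ] [ 0.4442 -0.2453] [146. 165. 310. 355.] [-0.2375 -0.2118 -0.2248  0.0501]
tall_jar [0.6122 0.1948] [0.6108 0.198 ] [0.6116 0.196 ] [ 625.  704. 1319. 1446.] [-0.3816  0.169  -0.0495  0.5558]
small_jar [0.6496 0.0125] [0.6501 0.0132] [0.65   0.0129] [283. 334. 739. 786.] [-0.1007 -0.119  -0.1242  0.0777]
wide_jar [ 0.6215 -0.1829] [ 0.6209 -0.1793] [ 0.6213 -0.1808] [ 816.  870. 1924. 2089.] [-0.7166  0.053  -0.2433  0.5456]
```

Careful with the scale: shifts go in mm and turns go in units of 0.1 rad. That gives: 0.298 m is 298, -0.165 m is -165, -1.133 rad is -11.33.

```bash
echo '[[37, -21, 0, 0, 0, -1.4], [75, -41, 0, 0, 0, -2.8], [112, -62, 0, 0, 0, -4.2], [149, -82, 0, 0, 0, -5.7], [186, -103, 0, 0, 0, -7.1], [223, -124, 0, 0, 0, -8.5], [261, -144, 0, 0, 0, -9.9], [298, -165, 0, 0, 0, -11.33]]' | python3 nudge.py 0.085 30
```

```text
refused: ROWS must be one flat list, 6 numbers to a row, no inner brackets. Nothing was moved.
```

Nothing moved. I misread the format; it is one flat list, 6 numbers to a row, no inner brackets. Resending.

```bash
echo '[37, -21, 0, 0, 0, -1.4, 75, -41, 0, 0, 0, -2.8, 112, -62, 0, 0, 0, -4.2, 149, -82, 0, 0, 0, -5.7, 186, -103, 0, 0, 0, -7.1, 223, -124, 0, 0, 0, -8.5, 261, -144, 0, 0, 0, -9.9, 298, -165, 0, 0, 0, -11.33]' | python3 nudge.py 0.085 30
echo '[0, 0, 0, 0, 0, 0, 0, 0, 0, 0, 0, 0]' | python3 nudge.py
cat > st.py <<'E'
from workcell import env
import numpy as np,sys
from scipy.spatial.transform import Rotation as Ro
np.set_printoptions(precision=4,suppress=True)
s=env.get_state(); R=Ro.from_quat(np.roll(s["orientation"],-1)).as_matrix()
print("tcp",s["tcp_pos"],"z",R[:,2],"y",R[:,1],"q",s["joint_pos"],"t",s["clock"])
if len(sys.argv)>3: print("tool delta",R.T@(np.array(sys.argv[1:4],float)-s["tcp_pos"]))
E
python3 st.py .4442 -.2453 .046
```

```text
clock: 1.2
tcp_pos: [0.4444, -0.2438, 0.2499]
orientation: [0.0, 0.705, 0.709, -0.0]
wrist_force: [0.2, 0.1, 0.5]
finger_gap: 0.085
grip_force: 0.0
clock: 1.45
tcp_pos: [0.4436, -0.2451, 0.2499]
orientation: [-0.0, 0.707, 0.707, -0.0]
wrist_force: [0.2, -0.3, -1.0]
finger_gap: 0.0848
grip_force: 0.0
tcp [ 0.4436 -0.2451  0.2499] z [-0.0004 -0.0002 -1.    ] y [ 1.     -0.0004 -0.0004] q [-0.663   0.1812 -0.1272  1.2625 -0.0004  0.9082] t 1.45
tool delta [-0.0002  0.0007  0.2039]
```

To row units: 0.204 m is 204, 0.195 m is 195.

```bash
echo '[0, 0, 50, 0, 0, 0, 0, 1, 100, 0, 0, 0, 0, 1, 150, 0, 0, 0, 0, 1, 180, 0, 0, 0, 0, 1, 195, 0, 0, 0, 0, 1, 204, 0, 0, 0, 0, 1, 204, 0, 0, 0]' | python3 nudge.py | tail -6
echo '[0, 0, 0, 0, 0, 0, 0, 0, 0, 0, 0, 0, 0, 0, 0, 0, 0, 0, 0, 0, 0, 0, 0, 0, 0, 0, 0, 0, 0, 0, 0, 0, 0, 0, 0, 0]' | python3 nudge.py 0.01 30
echo '[0, 0, -20, 0, 0, 0, 0, 0, -60, 0, 0, 0, 0, 0, -110, 0, 0, 0, 0, 0, -140, 0, 0, 0, 0, 0, -140, 0, 0, 0]' | python3 nudge.py
python3 - <<'E'
from workcell import env
import cv2,numpy as np
c=env.read_camera("scene");cv2.imwrite("pics/s1.png",cv2.resize(c["image"][120:340,130:400,::-1],None,fx=2.5,fy=2.5))
E
```

```text
clock: 2.33
tcp_pos: [0.4449, -0.2456, 0.0463]
orientation: [0.0, 0.707, 0.707, -0.0]
wrist_force: [0.1, -0.7, 0.9]
finger_gap: 0.085
grip_force: 0.0
clock: 3.08
tcp_pos: [0.445, -0.2453, 0.0465]
orientation: [0.0, 0.707, 0.707, -0.0]
wrist_force: [-1.2, 0.5, 5.4]
finger_gap: 0.0233
grip_force: 29.5
clock: 3.7
tcp_pos: [0.4461, -0.246, 0.1882]
orientation: [0.002, 0.707, 0.707, 0.0]
wrist_force: [0.1, -0.2, -0.6]
finger_gap: 0.0226
grip_force: 29.6
```

View pics/s1.png

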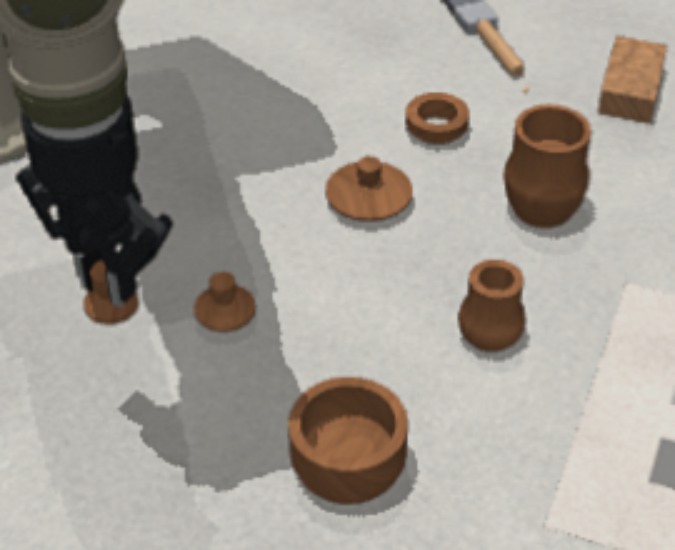

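Held lid at crop (110,300), upright and level in the fingers; the other parts are untouched. Now over the small jar.

```bash
echo '[20, 16, 0, 0, 0, 0, 60, 47, 0, 0, 0, 0, 100, 79, 0, 0, 0, 0, 145, 114, 0, 0, 0, 0, 190, 149, 0, 0, 0, 0, 230, 181, 0, 0, 0, 0, 250, 197, 0, 0, 0, 0, 259, 204, 0, 0, 0, 0]' | python3 nudge.py |head -2
echo '[0, 0, 30, 0, 0, 0, 0, 0, 50, 0, 0, 0, 0, 0, 50, 0, 0, 0]' | python3 nudge.py | head -2
python3 st.py .65 .0129 .109
python3 - <<'E'
from workcell import env
import cv2,numpy as np
a=[]
for n,y,x in(("scene",180,270),("top",110,220)):
    c=env.read_camera(n);a.append(cv2.resize(c["image"][y:y+110,x:x+115,::-1],None,fx=3.4,fy=3.4))
cv2.imwrite("pics/s2.png",np.hstack(a))
E
```

```text
clock: 4.75
tcp_pos: [0.6483, 0.0155, 0.1832]
clock: 5.12
tcp_pos: [0.6463, 0.0134, 0.133]
tcp [0.6463 0.0134 0.133 ] z [-0.0061  0.0003 -1.    ] y [ 1.     -0.001  -0.0061] q [-0.1033  0.5079  0.0498  1.1187 -0.0003  1.4686] t 5.125
tool delta [-0.0005  0.0039  0.024 ]
```

View pics/s2.png

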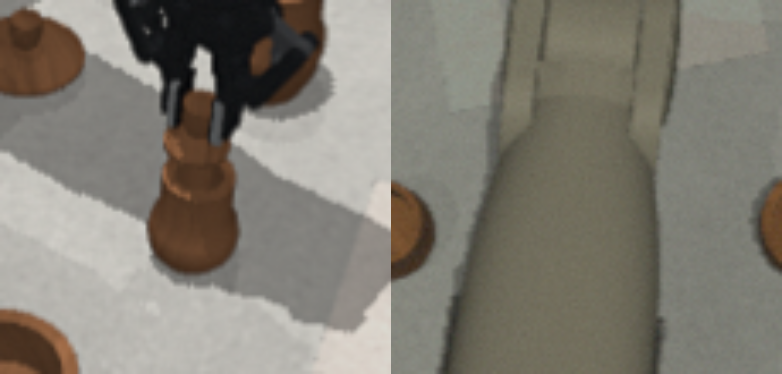

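The scene crop shows the lid (197,150) directly over the jar mouth (197,180); the top view is blocked by the arm. Shift 3.5 mm and lower.

```bash
echo '[0, 3.5, 0, 0, 0, 0, 0, 3.5, 6, 0, 0, 0, 0, 3.5, 12, 0, 0, 0]' | python3 nudge.py | sed -n 2,4p
python3 st.py .65 .0129 .109
echo '[0, 0, 4, 0, 0, 0, 0, 0, 8, 0, 0, 0, 0, 0, 12, 0, 0, 0, 0, 0, 13, 0, 0, 0, 0, 0, 13, 0, 0, 0]' | python3 nudge.py | sed -n 2,4p
python3 st.py .65 .0129 .109
```

```text
tcp_pos: [0.6524, 0.0139, 0.124]
orientation: [0.0, 0.707, 0.707, 0.0]
wrist_force: [-0.3, 0.7, -0.8]
tcp [0.6524 0.0139 0.124 ] z [ 0.0007 -0.0002 -1.    ] y [ 1.     -0.      0.0007] q [-0.1016  0.5198  0.0464  1.0967 -0.0001  1.4693] t 5.6
tool delta [-0.001  -0.0025  0.015 ]
tcp_pos: [0.6521, 0.014, 0.1109]
orientation: [-0.0, 0.707, 0.707, -0.0]
wrist_force: [-0.3, 0.6, 0.1]
tcp [0.6521 0.014  0.1109] z [-0.0004 -0.0001 -1.    ] y [ 1.      0.     -0.0004] q [-0.1015  0.5288  0.0276  1.07   -0.0001  1.4693] t 6.225
tool delta [-0.0011 -0.0021  0.0019]
```

To row units: -0.002 m is -2, 0.002 m is 2.

```bash
echo '[-1, -2, 0.5, 0, 0, 0, -1, -2, 1, 0, 0, 0, -1, -2, 2, 0, 0, 0, -1, -2, 2, 0, 0, 0]' | python3 nudge.py | sed -n 2,4p
echo '[0, 0, 0, 0, 0, 0, 0, 0, 0, 0, 0, 0, 0, 0, 0, 0, 0, 0, 0, 0, 0, 0, 0, 0]' | python3 nudge.py 0.04| sed -n 2,6p
echo '[0, 0, -10, 0, 0, 0, 0, 0, -40, 0, 0, 0, 0, 0, -90, 0, 0, 0, 0, 0, -130, 0, 0, 0, 0, 0, -130, 0, 0, 0]' | python3 nudge.py 0.085| sed -n 2,4p
python3 st.py .4582 .109 .25
```

```text
tcp_pos: [0.6507, 0.0129, 0.1097]
orientation: [0.001, 0.707, 0.707, 0.0]
wrist_force: [-0.1, -0.3, 3.7]
tcp_pos: [0.6501, 0.013, 0.1088]
orientation: [-0.0, 0.707, 0.707, -0.0]
wrist_force: [0.3, -0.3, 0.4]
finger_gap: 0.0399
grip_force: 0.0
tcp_pos: [0.6524, 0.0128, 0.2444]
orientation: [0.003, 0.707, 0.707, 0.003]
wrist_force: [0.5, -0.2, -0.9]
tcp [0.6524 0.0128 0.2444] z [ 0.0087 -0.001  -1.    ] y [ 1.     -0.      0.0087] q [-0.1033  0.4634  0.2541  1.3528 -0.0001  1.4675] t 7.85
tool delta [ 0.0962 -0.1941 -0.0074]
```

```bash
echo '[20, -17, 0, 0, 0, 0, 60, -50, 0, 0, 0, 0, 100, -83, 0, 0, 0, 0, 145, -120, 0, 0, 0, 0, 190, -157, 0, 0, 0, 0, 220, -182, 0, 0, 0, 0, 232, -192, 0, 0, 0, 0, 232, -192, 0, 0, 0, 0]' | python3 nudge.py |head -2
python3 - <<'E'
from workcell import env
from vis import *
for n in("scene","top"):
    c=env.read_camera(n); np.save(f"/tmp/{n}.npy",c,allow_pickle=True)
    if n=="scene":
        cv2.imwrite("pics/s3.png",cv2.resize(c["image"][120:340,130:400,::-1],None,fx=2.5,fy=2.5))
E
echo '[0, 0, 0, 0, 0, 0]' | python3 nudge.py |head -2
python3 st.py .4582 .2453 .034
```

```text
clock: 8.85
tcp_pos: [0.4579, 0.2453, 0.2388]
clock: 9.07
tcp_pos: [0.4592, 0.244, 0.2387]
tcp [0.4592 0.244  0.2387] z [ 0.     -0.0004 -1.    ] y [ 1.     -0.0018  0.    ] q [ 0.3342  0.2105 -0.1181  1.2423 -0.0003  1.9068] t 9.075
tool delta [ 0.0014 -0.001   0.2047]
```

View pics/s3.png

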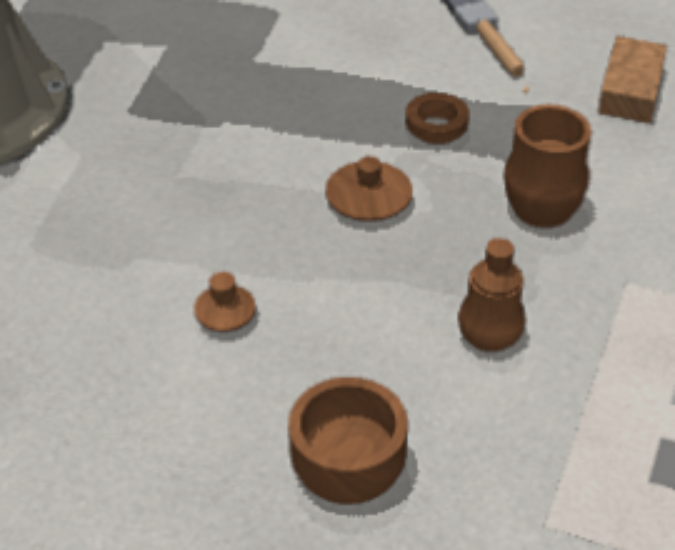

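Small lid sits level on its jar at crop (497,285); other parts in place. Descend on the collar.

To row units: 0.2047 m is 204.7, 0.195 m is 195.

```bash
echo '[1, -1, 50, 0, 0, 0, 1, -1, 100, 0, 0, 0, 1, -1, 150, 0, 0, 0, 1, -1, 180, 0, 0, 0, 1, -1, 195, 0, 0, 0, 1, -1, 204.7, 0, 0, 0, 1, -1, 204.7, 0, 0, 0]' | python3 nudge.py |sed -n 2,4p
echo '[0, 0, 0, 0, 0, 0, 0, 0, 0, 0, 0, 0, 0, 0, 0, 0, 0, 0, 0, 0, 0, 0, 0, 0]' | python3 nudge.py 0.05 30 | sed -n 2,6p
python3 st.py .4582 .2453 .034
echo '[0, 0, -20, 0, 0, 0, 0, 0, -60, 0, 0, 0, 0, 0, -110, 0, 0, 0, 0, 0, -135, 0, 0, 0, 0, 0, -135, 0, 0, 0]' | python3 nudge.py | sed -n 2,6p
```

```text
tcp_pos: [0.4577, 0.2458, 0.0345]
orientation: [0.0, 0.707, 0.707, 0.0]
wrist_force: [-0.6, -0.6, 0.3]
tcp_pos: [0.4584, 0.2463, 0.036]
orientation: [0.001, 0.707, 0.707, 0.001]
wrist_force: [-0.8, -1.3, 6.3]
finger_gap: 0.0646
grip_force: 32.0
tcp [0.4584 0.2463 0.036 ] z [ 0.0029  0.0006 -1.    ] y [1.     0.     0.0029] q [ 0.3389  0.3749 -0.4334  0.7595 -0.0004  1.9097] t 10.45
tool delta [-0.001  -0.0002  0.002 ]
tcp_pos: [0.459, 0.2467, 0.1722]
orientation: [0.001, 0.707, 0.707, 0.003]
wrist_force: [0.4, -0.1, -0.5]
finger_gap: 0.0647
grip_force: 33.4
```

To row units: 0.153 m is 153, -0.05 m is -50.

```bash
echo '[-10, 30, 0, 0, 0, 0, -25, 75, 0, 0, 0, 0, -40, 120, 0, 0, 0, 0, -49, 147, 0, 0, 0, 0, -50, 153, 0, 0, 0, 0, -50, 153, 0, 0, 0, 0, -50, 153, 0, 0, 0, 0]' | python3 nudge.py |sed -n 1,6p
python3 - <<'E'
from workcell import env
from vis import *
c=env.read_camera("scene"); print(project(c,[[.6116,.196,.105],[.6116,.196,.137]]))
cv2.imwrite("pics/s4.png",cv2.resize(c["image"][100:230,270:420,::-1],None,fx=4,fy=4))
E
python3 st.py .6116 .196 .129
```

```text
clock: 11.95
tcp_pos: [0.6089, 0.1965, 0.169]
orientation: [-0.0, 0.707, 0.707, -0.001]
wrist_force: [-1.0, -0.5, 0.1]
finger_gap: 0.0642
grip_force: 33.4
[[350.78201206 170.36261847]
 [352.18576657 159.74021442]]
tcp [0.609  0.1965 0.1693] z [-0.0007 -0.0001 -1.    ] y [ 1.      0.001  -0.0007] q [0.1868 0.471  0.0817 1.1822 0.0001 1.7566] t 12.0
tool delta [-0.0005  0.0026  0.0403]
```

View pics/s4.png

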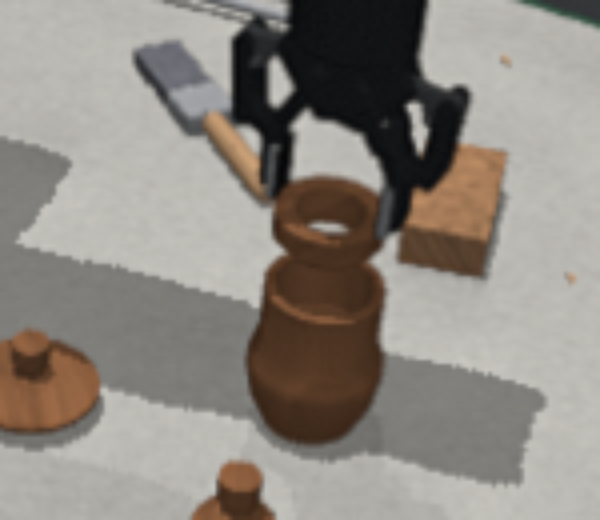

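The collar is held level at crop (329,218), over the mouth at (325,285), matching the prediction within a pixel. Lower.

To row units: 0.034 m is 34, 0.0025 m is 2.5.

```bash
echo '[0, 2.5, 8, 0, 0, 0, 0, 2.5, 18, 0, 0, 0, 0, 2.5, 26, 0, 0, 0, 0, 2.5, 30, 0, 0, 0, 0, 2.5, 32, 0, 0, 0, 0, 2.5, 33, 0, 0, 0, 0, 2.5, 34, 0, 0, 0]' | python3 nudge.py |sed -n 2,6p
python3 st.py .6116 .196 .131
echo '[0, 0, 1, 0, 0, 0, 0, 0, 2, 0, 0, 0, 0, 0, 3, 0, 0, 0, 0, 0, 3, 0, 0, 0]' | python3 nudge.py|sed -n 2,6p
python3 st.py .6116 .196 .131
```

```text
tcp_pos: [0.6129, 0.196, 0.1355]
orientation: [0.0, 0.707, 0.707, 0.0]
wrist_force: [1.2, 0.4, -0.6]
finger_gap: 0.0648
grip_force: 33.4
tcp [0.6129 0.196  0.1355] z [ 0.0006 -0.     -1.    ] y [ 1.     -0.      0.0006] q [ 0.1849  0.4956  0.0361  1.1107 -0.0001  1.7557] t 12.875
tool delta [ 0.     -0.0013  0.0045]
tcp_pos: [0.6126, 0.1959, 0.1322]
orientation: [-0.0, 0.707, 0.707, -0.0]
wrist_force: [-0.0, 0.1, -0.5]
finger_gap: 0.0647
grip_force: 33.4
tcp [0.6126 0.1959 0.1322] z [-0.0002 -0.0001 -1.    ] y [ 1.     -0.     -0.0002] q [ 0.1849  0.4978  0.0311  1.1042 -0.0001  1.7557] t 13.375
tool delta [ 0.0001 -0.001   0.0012]
```

To row units: 0.003 m is 3, 0.002 m is 2.

```bash
echo '[0, -0.5, 1, 0, 0, 0, 0, -0.5, 2, 0, 0, 0, 0, -0.5, 3, 0, 0, 0, 0, -0.5, 3, 0, 0, 0]' | python3 nudge.py|sed -n 2,6p
echo '[0, 0, 0, 0, 0, 0, 0, 0, 0, 0, 0, 0, 0, 0, 0, 0, 0, 0, 0, 0, 0, 0, 0, 0]' | python3 nudge.py 0.085| sed -n 2,6p
echo '[0, 0, -10, 0, 0, 0, 0, 0, -40, 0, 0, 0, 0, 0, -90, 0, 0, 0, 0, 0, -120, 0, 0, 0, 0, 0, -120, 0, 0, 0]' | python3 nudge.py | sed -n 2,4p
python3 st.py .4339 -.0998 .046
```

```text
tcp_pos: [0.6125, 0.196, 0.1312]
orientation: [0.001, 0.707, 0.707, 0.001]
wrist_force: [-2.2, 0.0, 8.0]
finger_gap: 0.0643
grip_force: 34.8
tcp_pos: [0.6121, 0.1959, 0.129]
orientation: [-0.0, 0.707, 0.707, -0.0]
wrist_force: [-0.2, 0.3, 0.0]
finger_gap: 0.0849
grip_force: 0.0
tcp_pos: [0.6139, 0.1963, 0.2535]
orientation: [0.002, 0.707, 0.707, 0.003]
wrist_force: [1.5, 0.5, 0.1]
tcp [0.6139 0.1963 0.2535] z [ 0.0068  0.0012 -1.    ] y [1.     0.0001 0.0068] q [ 0.1851  0.447   0.2507  1.3676 -0.      1.7558] t 15.0
tool delta [-0.2964 -0.1814  0.2059]
```

To row units: -0.296 m is -296, -0.178 m is -178.

```bash
echo '[-25, -15, 0, 0, 0, 0, -70, -42, 0, 0, 0, 0, -120, -72, 0, 0, 0, 0, -170, -102, 0, 0, 0, 0, -220, -132, 0, 0, 0, 0, -265, -159, 0, 0, 0, 0, -290, -174, 0, 0, 0, 0, -296, -178, 0, 0, 0, 0]' | python3 nudge.py |head -2
echo '[0, 0, 0, 0, 0, 0, 0, 0, 0, 0, 0, 0]' | python3 nudge.py |head -2
python3 - <<'E'
from workcell import env
from vis import *
c=env.read_camera("scene"); 
cv2.imwrite("pics/s5.png",cv2.resize(c["image"][100:300,190:420,::-1],None,fx=3,fy=3))
E
python3 st.py .4339 -.0998 .046
```

```text
clock: 16.0
tcp_pos: [0.433, -0.1011, 0.2488]
clock: 16.25
tcp_pos: [0.4346, -0.0993, 0.2491]
tcp [ 0.4347 -0.0992  0.2491] z [-0.0002  0.0002 -1.    ] y [ 1.      0.0015 -0.0002] q [-0.4049  0.064  -0.2646  1.2424  0.0001  1.1643] t 16.3
tool delta [-0.0006 -0.0007  0.2031]
```

View pics/s5.png

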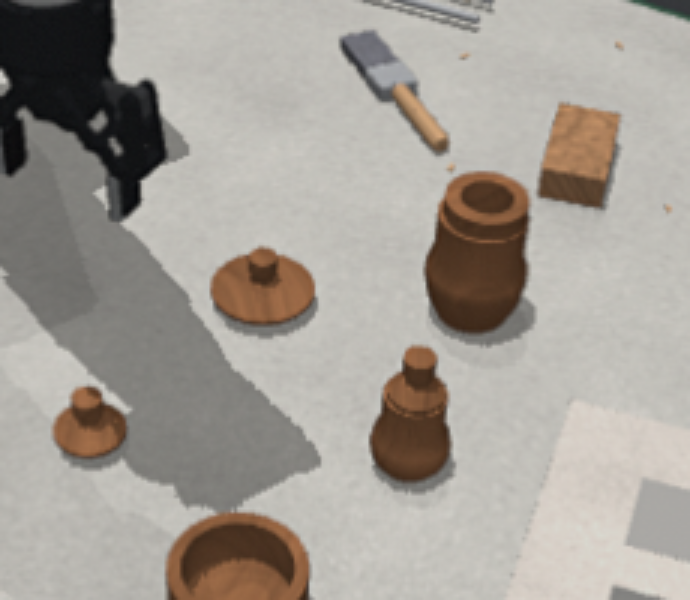

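Collar seated level in the tall jar, crop (487,200); gripper above the medium lid. Grasp it.

```bash
echo '[-0.5, -0.5, 50, 0, 0, 0, -0.5, -0.5, 100, 0, 0, 0, -0.5, -0.5, 150, 0, 0, 0, -0.5, -0.5, 180, 0, 0, 0, -0.5, -0.5, 195, 0, 0, 0, -0.5, -0.5, 203, 0, 0, 0, -0.5, -0.5, 203, 0, 0, 0]' | python3 nudge.py | sed -n 2,4p
echo '[0, 0, 0, 0, 0, 0, 0, 0, 0, 0, 0, 0, 0, 0, 0, 0, 0, 0, 0, 0, 0, 0, 0, 0, 0, 0, 0, 0, 0, 0, 0, 0, 0, 0, 0, 0]' | python3 nudge.py 0.01 30 | sed -n 2,6p
echo '[0, 0, -20, 0, 0, 0, 0, 0, -60, 0, 0, 0, 0, 0, -110, 0, 0, 0, 0, 0, -150, 0, 0, 0, 0, 0, -160, 0, 0, 0]' | python3 nudge.py| sed -n 2,6p
echo '[25, 15, 0, 0, 0, 0, 70, 42, 0, 0, 0, 0, 120, 72, 0, 0, 0, 0, 170, 102, 0, 0, 0, 0, 220, 132, 0, 0, 0, 0, 265, 159, 0, 0, 0, 0, 290, 174, 0, 0, 0, 0, 296, 178, 0, 0, 0, 0]' | python3 nudge.py |head -2
echo '[0, 0, 0, 0, 0, 0, 0, 0, 0, 0, 0, 0]' | python3 nudge.py |head -2
python3 st.py .6118 .196 .155
python3 - <<'E'
from workcell import env
from vis import *
c=env.read_camera("scene"); print(project(c,[[.6116,.196,.121],[.6116,.196,.162]]))
cv2.imwrite("pics/s6.png",cv2.resize(c["image"][100:230,270:420,::-1],None,fx=4,fy=4))
E
```

```text
tcp_pos: [0.4338, -0.1001, 0.046]
orientation: [-0.0, 0.707, 0.707, -0.0]
wrist_force: [0.9, -0.6, 0.7]
tcp_pos: [0.434, -0.1007, 0.0467]
orientation: [0.0, 0.707, 0.707, 0.0]
wrist_force: [-1.8, -0.6, 6.7]
finger_gap: 0.0226
grip_force: 29.4
tcp_pos: [0.435, -0.1011, 0.2087]
orientation: [0.002, 0.707, 0.707, 0.001]
wrist_force: [0.5, -0.1, -0.4]
finger_gap: 0.0227
grip_force: 29.7
clock: 19.55
tcp_pos: [0.6115, 0.197, 0.2038]
clock: 19.8
tcp_pos: [0.6111, 0.1943, 0.2059]
tcp [0.6111 0.1943 0.2059] z [-0.0011 -0.0006 -1.    ] y [ 1.     -0.0012 -0.0011] q [ 0.1829  0.4585  0.1528  1.2663 -0.0003  1.755 ] t 19.8
tool delta [0.0017 0.0008 0.0509]
[[351.47932142 165.09604882]
 [353.30801407 151.18920295]]
```

View pics/s6.png

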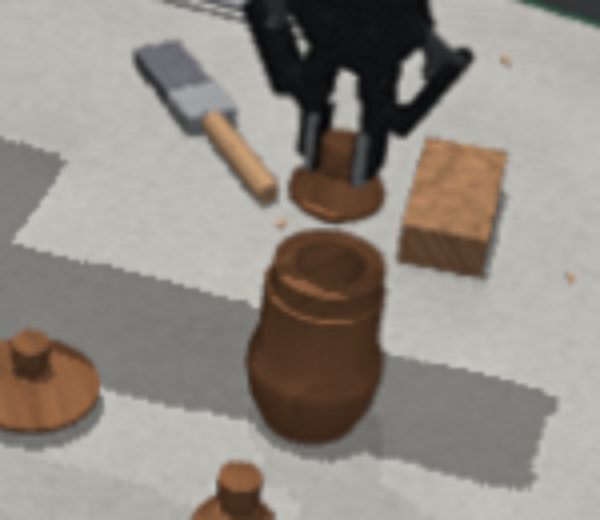

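The lid is level at crop (337,190); the collar's rim centre at (330,260) is within 1 px of prediction. Lower.

To row units: 0.036 m is 36, 0.0015 m is 1.5.

```bash
echo '[1.5, 0.5, 8, 0, 0, 0, 1.5, 0.5, 18, 0, 0, 0, 1.5, 0.5, 28, 0, 0, 0, 1.5, 0.5, 36, 0, 0, 0, 1.5, 0.5, 40, 0, 0, 0, 1.5, 0.5, 43, 0, 0, 0, 1.5, 0.5, 45, 0, 0, 0]' | python3 nudge.py |sed -n 2,6p
python3 st.py .6118 .196 .156
echo '[0, 0, 1, 0, 0, 0, 0, 0, 2, 0, 0, 0, 0, 0, 3, 0, 0, 0, 0, 0, 3, 0, 0, 0]' | python3 nudge.py|sed -n 2,6p
python3 st.py .6118 .196 .156
```

```text
tcp_pos: [0.6123, 0.197, 0.1613]
orientation: [0.0, 0.707, 0.707, 0.0]
wrist_force: [-0.4, -0.0, -0.9]
finger_gap: 0.0229
grip_force: 29.7
tcp [0.6123 0.197  0.1613] z [ 0.0003 -0.     -1.    ] y [1.     0.0001 0.0003] q [ 0.1866  0.4806  0.077   1.1669 -0.0001  1.7574] t 20.725
tool delta [-0.001  -0.0005  0.0053]
tcp_pos: [0.6124, 0.1969, 0.1584]
orientation: [0.0, 0.707, 0.707, 0.0]
wrist_force: [1.2, -1.1, 0.3]
finger_gap: 0.0227
grip_force: 29.8
tcp [0.6124 0.1969 0.1584] z [ 0.0005 -0.0002 -1.    ] y [ 1.     -0.0001  0.0005] q [ 0.1865  0.482   0.0721  1.1604 -0.0003  1.7573] t 21.225
tool delta [-0.0009 -0.0006  0.0024]
```

To row units: 0.0035 m is 3.5, 0.003 m is 3.

```bash
echo '[-1, -0.5, 1, 0, 0, 0, -1, -0.5, 2, 0, 0, 0, -1, -0.5, 3, 0, 0, 0, -1, -0.5, 3.5, 0, 0, 0, -1, -0.5, 3.5, 0, 0, 0]' | python3 nudge.py|sed -n 2,6p
echo '[0, 0, 0, 0, 0, 0, 0, 0, 0, 0, 0, 0, 0, 0, 0, 0, 0, 0, 0, 0, 0, 0, 0, 0]' | python3 nudge.py 0.04| sed -n 2,6p
echo '[0, 0, -10, 0, 0, 0, 0, 0, -40, 0, 0, 0, 0, 0, -80, 0, 0, 0, 0, 0, -100, 0, 0, 0, 0, 0, -100, 0, 0, 0]' | python3 nudge.py 0.085 | sed -n 2,4p
echo '[-20, -35, 0, 0, 0, 0, -45, -80, 0, 0, 0, 0, -70, -125, 0, 0, 0, 0, -85, -151, 0, 0, 0, 0, -87, -154, 0, 0, 0, 0, -87, -154, 0, 0, 0, 0, -87, -154, 0, 0, 0, 0]' | python3 nudge.py | sed -n 2,4p
python3 st.py .4582 .109 .046
```

```text
tcp_pos: [0.612, 0.196, 0.1559]
orientation: [0.0, 0.707, 0.707, 0.001]
wrist_force: [-1.3, -0.8, 5.3]
finger_gap: 0.0227
grip_force: 30.1
tcp_pos: [0.6116, 0.196, 0.1545]
orientation: [-0.0, 0.707, 0.707, -0.0]
wrist_force: [0.4, -0.6, 0.4]
finger_gap: 0.0401
grip_force: 0.0
tcp_pos: [0.6129, 0.1962, 0.2575]
orientation: [0.001, 0.707, 0.707, 0.002]
wrist_force: [0.6, -0.4, -0.3]
tcp_pos: [0.4587, 0.1093, 0.2544]
orientation: [0.0, 0.707, 0.707, 0.0]
wrist_force: [-0.2, -0.7, 1.1]
tcp [0.4587 0.1093 0.2544] z [ 0.0001  0.     -1.    ] y [1.     0.0004 0.0001] q [ 0.0635  0.1116 -0.1986  1.2605  0.      1.6339] t 23.85
tool delta [-0.0003 -0.0005  0.2084]
```

To row units: 0.2 m is 200, 0.2085 m is 208.5.

```bash
echo '[0, 0, 50, 0, 0, 0, 0, -0.5, 100, 0, 0, 0, 0, -0.5, 150, 0, 0, 0, 0, -0.5, 185, 0, 0, 0, 0, -0.5, 200, 0, 0, 0, 0, -0.5, 208, 0, 0, 0, 0, -0.5, 208.5, 0, 0, 0]' | python3 nudge.py | sed -n 2,4p
echo '[0, 0, 0, 0, 0, 0, 0, 0, 0, 0, 0, 0, 0, 0, 0, 0, 0, 0, 0, 0, 0, 0, 0, 0, 0, 0, 0, 0, 0, 0, 0, 0, 0, 0, 0, 0]' | python3 nudge.py 0.01 40 | sed -n 2,6p
echo '[0, 0, -20, 0, 0, 0, 0, 0, -60, 0, 0, 0, 0, 0, -100, 0, 0, 0, 0, 0, -130, 0, 0, 0, 0, 0, -140, 0, 0, 0]' | python3 nudge.py| sed -n 2,6p
echo '[-20, 11, 0, 0, 0, 0, -65, 36, 0, 0, 0, 0, -115, 64, 0, 0, 0, 0, -165, 92, 0, 0, 0, 0, -215, 120, 0, 0, 0, 0, -260, 146, 0, 0, 0, 0, -285, 160, 0, 0, 0, 0, -290, 163, 0, 0, 0, 0]' | python3 nudge.py |head -2
echo '[0, 0, 30, 0, 0, 0, 0, 0, 55, 0, 0, 0, 0, 0, 60, 0, 0, 0, 0, 0, 60, 0, 0, 0]' | python3 nudge.py |head -2
python3 st.py .6213 -.181 .096
python3 - <<'E'
from workcell import env
from vis import *
c=env.read_camera("scene"); print(project(c,[[.6213,-.181,.062]]))
cv2.imwrite("pics/s7.png",cv2.resize(c["image"][110:340,200:420,::-1],None,fx=2.6,fy=2.6))
E
```

```text
tcp_pos: [0.4575, 0.1092, 0.0458]
orientation: [-0.0, 0.707, 0.707, -0.0]
wrist_force: [-1.1, -1.4, -0.1]
tcp_pos: [0.4577, 0.1089, 0.0469]
orientation: [0.0, 0.707, 0.707, 0.0]
wrist_force: [-1.0, -0.2, 6.4]
finger_gap: 0.0228
grip_force: 39.3
tcp_pos: [0.458, 0.109, 0.1877]
orientation: [0.001, 0.707, 0.707, 0.001]
wrist_force: [-0.5, 0.1, -1.9]
finger_gap: 0.0225
grip_force: 39.6
clock: 27.1
tcp_pos: [0.62, -0.1827, 0.1838]
clock: 27.6
tcp_pos: [0.6198, -0.1802, 0.1261]
tcp [ 0.6198 -0.1802  0.1261] z [-0.0011  0.0005 -1.    ] y [ 1.      0.0008 -0.0011] q [-0.4072  0.5066  0.03    1.0954  0.      1.1628] t 27.6
tool delta [-0.0008  0.0016  0.0301]
[[268.60558086 288.0603811 ]]
```

View pics/s7.png

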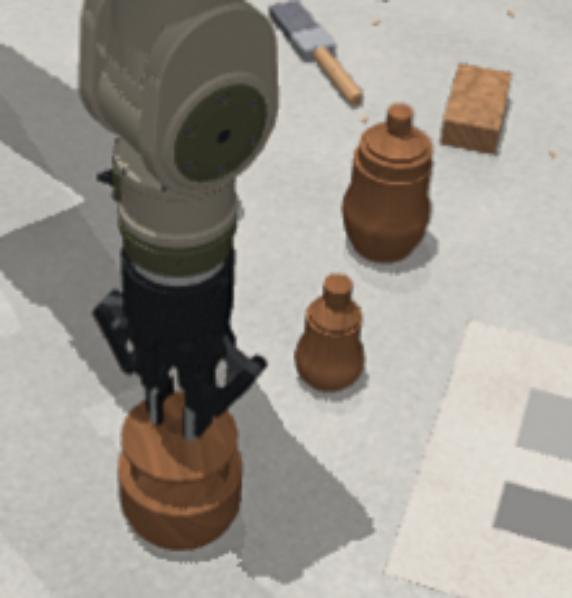

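The medium lid sits level in the collar, crop (395,145). The wide lid (180,440) is centred over the wide jar (181,475). Lower.

To row units: 0.026 m is 26, 0.025 m is 25.

```bash
echo '[-0.5, 1.5, 8, 0, 0, 0, -0.5, 1.5, 16, 0, 0, 0, -0.5, 1.5, 20, 0, 0, 0, -0.5, 1.5, 23, 0, 0, 0, -0.5, 1.5, 25, 0, 0, 0, -0.5, 1.5, 26, 0, 0, 0, -0.5, 1.5, 26, 0, 0, 0]' | python3 nudge.py |sed -n 2,6p
python3 st.py .6213 -.181 .097
echo '[0, 0, 1, 0, 0, 0, 0, 0, 2, 0, 0, 0, 0, 0, 3, 0, 0, 0, 0, 0, 3, 0, 0, 0]' | python3 nudge.py|sed -n 2,6p
python3 st.py .6213 -.181 .097
```

```text
tcp_pos: [0.6218, -0.1816, 0.1004]
orientation: [0.0, 0.707, 0.707, -0.0]
wrist_force: [-0.2, 0.1, -1.1]
finger_gap: 0.022
grip_force: 39.6
tcp [ 0.6218 -0.1816  0.1004] z [ 0.0001 -0.0002 -1.    ] y [ 1.     -0.      0.0001] q [-0.4079  0.5278 -0.0014  1.0414 -0.0001  1.1629] t 28.525
tool delta [ 0.0006 -0.0005  0.0034]
tcp_pos: [0.6216, -0.1815, 0.0972]
orientation: [-0.0, 0.707, 0.707, -0.0]
wrist_force: [-0.3, 0.1, -1.0]
finger_gap: 0.0226
grip_force: 39.6
tcp [ 0.6216 -0.1815  0.0972] z [-0.0002  0.     -1.    ] y [ 1.      0.     -0.0002] q [-0.4079  0.5303 -0.0057  1.035  -0.0001  1.1629] t 29.025
tool delta [ 0.0005 -0.0003  0.0002]
```

To row units: 0.002 m is 2, 0.001 m is 1.

```bash
echo '[0, 0, 1, 0, 0, 0, 0, 0, 2, 0, 0, 0, 0, 0, 2, 0, 0, 0]' | python3 nudge.py|sed -n 2,6p
```

```text
tcp_pos: [0.6218, -0.1816, 0.0969]
orientation: [0.001, 0.707, 0.707, 0.0]
wrist_force: [-2.5, 0.7, 7.5]
finger_gap: 0.0226
grip_force: 40.4
```

In contact at the expected height; release, retreat and check.

To row units: -0.2 m is -200, -0.18 m is -180.

```bash
echo '[0, 0, 0, 0, 0, 0, 0, 0, 0, 0, 0, 0, 0, 0, 0, 0, 0, 0, 0, 0, 0, 0, 0, 0]' | python3 nudge.py 0.04| sed -n 2,6p
echo '[0, 0, -10, 0, 0, 0, 0, 0, -40, 0, 0, 0, 0, 0, -90, 0, 0, 0, 0, 0, -140, 0, 0, 0, 0, 0, -150, 0, 0, 0]' | python3 nudge.py 0.085 | sed -n 2,4p
echo '[-60, -60, 0, 0, 0, 0, -100, -100, 0, 0, 0, 0, -140, -140, 0, 0, 0, 0, -180, -180, 0, 0, 0, 0, -200, -200, 0, 0, 0, 0, -200, -200, 0, 0, 0, 0, -200, -200, 0, 0, 0, 0, -200, -200, 0, 0, 0, 0]' | python3 nudge.py | sed -n 1,4p
python3 - <<'E'
from workcell import env
from vis import *
np.set_printoptions(precision=4,suppress=True)
a=[]
c=env.read_camera("scene");a.append(cv2.resize(c["image"][120:340,220:390,::-1],None,fx=2.3,fy=2.3))
t=env.read_camera("top");a.append(cv2.resize(t["image"][140:210,190:380,::-1],(400,506*400//1100)))
h=a[0].shape[0]; b=np.zeros((h,400,3),np.uint8); b[:a[1].shape[0]]=a[1]
cv2.imwrite("pics/s8.png",np.hstack([a[0],b]))
PR=PROF
def comb(j,z,l): return [p for p in PR[j]]+[(r,q+z) for r,q in PR[l] if q>=.012]
for n,p,xy in(("small",comb("small_jar",.063,"small_lid"),(.65,.013)),("wide",comb("wide_jar",.05,"wide_lid"),(.6213,-.181)),("tall",comb("tall_jar",.109,"medium_lid"),(.6118,.196))):
    if n=="tall": p=PR["tall_jar"]+[(.034,.105),(.034,.121)]+[(r,q+.109) for r,q in PR["medium_lid"] if q>=.012][1:]
    PROF[n]=p; fs,ar,res=locate([t,c],n,xy); print(n,*fs,np.round(np.ravel(ar)),res)
E
```

```text
tcp_pos: [0.6216, -0.1815, 0.095]
orientation: [-0.0, 0.707, 0.707, -0.0]
wrist_force: [-0.3, -0.6, -0.7]
finger_gap: 0.0399
grip_force: 0.0
tcp_pos: [0.6235, -0.1823, 0.2508]
orientation: [0.004, 0.707, 0.707, 0.002]
wrist_force: [0.0, -0.7, -0.0]
clock: 31.52
tcp_pos: [0.4225, -0.3806, 0.2452]
orientation: [-0.0, 0.706, 0.708, 0.0]
wrist_force: [0.2, -0.2, -0.3]
small [0.6494 0.0122] [0.6506 0.0122] [0.6502 0.0123] [283. 335. 818. 883.] [-0.0128 -0.2435 -0.1714 -0.0857]
wide [ 0.6214 -0.1828] [ 0.621  -0.1794] [ 0.6213 -0.1808] [ 815.  872. 1924. 2091.] [-0.6899  0.0267 -0.2402  0.5246]
tall [0.6125 0.1952] [0.611  0.1979] [0.6119 0.1962] [ 625.  707. 1505. 1641.] [-0.3141  0.2045 -0.0009  0.4776]
```

View pics/s8.png

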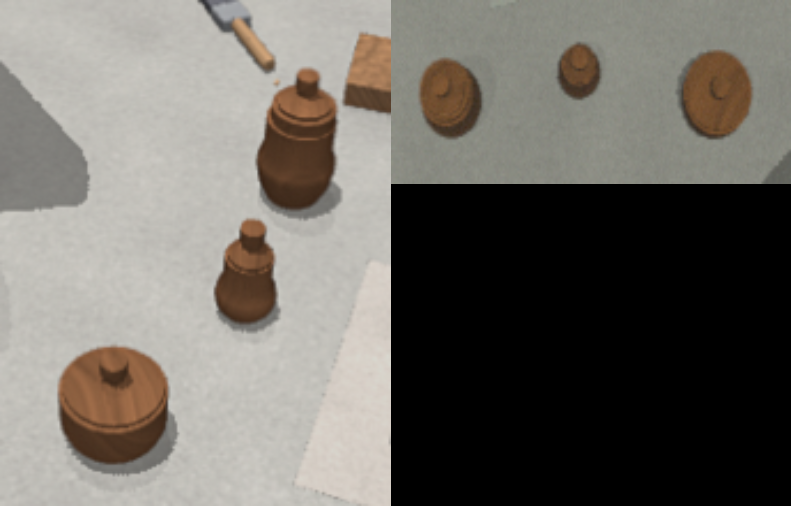

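All three assemblies are level and closed, in crop pixels: tall (296,140), small (247,270), wide (114,400). The jars are within 1 mm of where they started.

```bash
python3 -c "
from workcell import env
print(env.hand_in())"
```

```text
the job is handed in; nothing more can be done
None
```

The collar, medium lid, small lid and wide lid are all seated level in their jars, and the job was handed in at about 31.6 s; the hand-in call returned no verdict.

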